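# Inspect the fume extractor's filter plate against the light panel

### The arm

A 6-joint arm with a two-finger parallel gripper is mounted at the origin on the work surface; the furniture and walls round the work are solid. World frame = base frame: x ahead of the robot, y to its left, z up, the work surface at z = 0. Lengths are in m, angles in rad, forces in N, time in s.
With the tool pointing down it reaches from about 0.35 to 0.725 m from the base axis. Payload 6 kg.
Tool frame: the origin (TCP) lies midway between the tips of the shut fingers; the grasp point (between the pads) lies r.grasp_offset behind it (r.grasp_offset is the distance from the TCP to the grasp point, in m); z points along the fingers, y is the line along which they close (so a half turn about z gives the same grasp; the last joint's range is limited). The gripper opens to 85 mm and grips with 20 to 120 N. Pads are 22 mm wide; open, the fingers measure 114 mm over their backs; the gripper's body (76 mm by 85 mm) begins 54 mm behind the grasp point. The pads swing forward as they close: fully open they stand 13 mm farther back than shut.
Start: joints at [-0.864, 0.04, 0.085, 0, -1.615, -0.334], TCP at [0.219, -0.559, 0.231] pointing down, gripper open.
Joint ranges: [-2.56, 2.56], [-1.29, 2.01], [-1.08, 1.49], [-3.29, 1.98], [-2.81, -0.18], [-2.99, 2.99]. Speed limits (rad/s): [2.57, 2.57, 3.01, 3.14, 3.14, 3.14].

### API

Orientations are given as [roll, pitch, yaw] about the fixed x, y, z axes, in that order (R = Rz(yaw) Ry(pitch) Rx(roll)).
In Python, from bench import r, eyes gives the robot as it stands.
- The arm moves only by the tool carry_out, never from a script. Its argument "series" is a list of rows, each an object of numbers: "dx", "dy", "dz": the shift along the tool's x, y, z in mm; "wx", "wy", "wz": the turn, a rotation vector about the tool's x, y, z in degrees; "hand": the opening, from -1 (shut) to 1 (fully open), so that 0 is half open. A call has 1 to 10 rows; each row is the pose to reach, as a shift and turn from the pose commanded when the call began, along the tool's axes at that moment; what a row does not reach only later rows make up. A row lasts 1/12 s, in which the tool goes at most 41.7 mm and 7.16 degrees, less where a joint would pass 70% of its speed; a pose out of reach is approached as far as the arm can. A call with a gripper value outside its range is refused whole. The fingers move at their own pace and stop on an object; "squeeze" is the grip in N (left out, the last holds). Time passes only in rows, so rows that repeat a pose let the fingers close. It gives the time, the measured TCP pose, the force, the opening and the grip force at its end, in the units of the state.
- r.sense(): the state, without advancing time (a new reading comes with each control period).
- eyes.snapshot(name): name is "scene" or "top" or "wrist"; returns (picture, depth): 420x560x3 uint8, red, green, blue; 420x560 float32, m along the optical axis (not along the pixel's ray), 0 where there is no reading.
- eyes.calibration(name): a dict with "mtx" (3x3 intrinsics, pixels), "xyz" and "orientation" of the camera in the world. Camera axes: x right, y down, z forward; pixel columns grow to the right and rows downward; lengths in m; the calibration is good to about 2 mm. A picture is of the moment at which its call begins: read the wrist's pose just before it. calibration takes no time and is no camera call; for the wrist camera it gives the pose at the moment of the call.
- r.close_job(): hands the job in; it is judged then, once.
The state is a dict: "time_s": time; "joint_pos": joint angles; "qd": joint speeds; "joint_torque": joint torques, N m; "eef_pos": TCP position; "tcp_rot": TCP orientation; "wrist_force": force on the tool from outside, world axes, zero at the start; "moment": the same for the moment, N m; "gripper_width": finger opening in m; "grip_force": force on a finger pad.
Only numpy, scipy, OpenCV 4.12 (cv2) and the standard library are available. Lean on these libraries where they do the work, as an engineer would, in place of code of your own. Each camera call takes 0.05 s, during which the arm holds its last target. There are 200 camera calls.

### The job

Swing the red-handled toggle clamp on the fume extractor back over centre, lift the cover flap right over until it stays open by itself, and draw the filter plate hidden beneath it straight up out of its guides by its yellow tab. Then hold the plate up for inspection in front of the middle of the lit face of the light panel: upright, its broad face parallel to the panel, about 6 cm in front of it and touching nothing but the gripper. Finish while still holding it there, with clamp and flap left open, and leave the jar, the bottle and the side cutters standing or lying where they are.

Things in the scene. Friction and masses are not known exactly. Their poses are not given: they have to be found in the camera images.
- extractor: Desktop fume extractor, fixed: a grey open-topped box 100 (x) x 160 (y) x 92 mm high, walls 4 mm. Origin: centre of its underside on the table; z up, -x is its front (towards the robot at yaw 0), where the clamp sits; the flap is hinged along its rear (+x) upper edge. It and the light panel may change sides of the bench.
- clamp (a joint): Toggle clamp, middle of the extractor's front: rigid bell-crank, steel arm over the flap's front edge, handle with red round grip (16 mm diameter, 46 to 92 mm from pivot). 0 = clamped, handle straight up; grows to its stop at 1.75 rad as the handle swings to the extractor's -x and down: handle direction (-sin q, 0, cos q). Under 2 N; falls open by its own weight beyond about 0.4 rad.
- clamp_pivot (a point): Axis of the clamp, along the extractor's y; 64 mm before the extractor's middle, 88 mm above its underside. Axes as the extractor's.
- clamp_grip (a point): Middle of the red grip, on the handle's axis, 70 mm from the pivot; moves with the clamp.
- flap (a joint): Grey cover flap 102 (x) x 160 (y) x 4 mm, closing the top of the extractor. 0 = shut; it grows as the front edge is lifted up and over towards the extractor's +x, to its stop at 2.0 rad. Mass 0.12 kg, hinge nearly free: it falls shut below about 1.4 rad and falls open by itself beyond about 1.5 rad.
- flap_hinge (a point): Hinge line of the flap, along the extractor's y: 50 mm behind the extractor's middle, 94 mm above its underside. Axes as the extractor's.
- flap_pull (a point): Centre of the flap's pull: an orange round crossbar 26 mm long along y, 14 mm diameter, on a 10 mm stem. With the flap shut it lies 76 mm before and 36 mm above the hinge line (34 mm above the flap's top face). Pinched on its two ends it can turn between the fingers while the flap swings. Moves with the flap.
- filter_center (a point): Centre of the filter plate without its tab; loose, 12 mm thick (x) x 120 (y) x 50 mm high (z), black frame, grey pad, white ribs, 0.06 to 0.11 kg. Stands upright in guides in the middle of the extractor, parallel to the hinge, underside 8 mm above the extractor's; play about 1.5 mm; must rise 86 mm to leave the box. Hidden below the flap at first. x through the thickness, z up along the tab.
- filter_tab (a point): Grip point of the plate's yellow tab, 45 mm above filter_center (78 mm above the extractor's underside at first). The tab is 10 mm (x) x 26 mm (y) and rises 32 mm from the plate's top edge, to 57 mm above filter_center. Round it, inside the box, 60 mm is free each way along y and 40 mm along x.
- filter_plate: The same filter plate; origin at the centre of its underside, 25 mm below filter_center, axes the same.
- light_panel: Inspection light panel, fixed: an upright black-framed panel 14 mm thick (x) x 160 mm (y) x 120 mm (z, from 65 to 185 mm above the table) with a white lit face towards -x, on a dark foot (x -30 to +60 mm, y -60 to +60 mm, 8 mm high, with a red button 14 mm high). Origin: on the table under the middle of the panel; z up.
- panel_middle (a point): Middle of the lit face, 125 mm above the table; axes as the panel's, -x points straight out of the lit face.
- paste_jar: White jar with a red and white label, 51 mm diameter, 104 mm high, loose, to be left alone; origin: centre of its underside.
- flux_bottle: White bottle, 54 mm diameter, 180 mm high, loose, to be left alone; origin: centre of its underside.
- side_cutters: Blue-handled side cutters lying on the bench, 131 x 49 x 19 mm, loose, to be left alone; origin: centre of the underside.

How it is judged:
On the way, in this order (a step that is already met when the one before it is completed fails the run):
1. the toggle clamp is swung back while the flap is still shut (value of joint clamp above 1.2 rad and value of joint flap below 0.1 rad), for 0.2 s.
2. the flap is lifted over and stays open, the filter plate still in its guides (value of joint flap above 1.65 rad and z of filter_center in the frame of extractor below 0.06 m and contact force between the fingers and filter_plate below 0.1 N), for 0.2 s.
3. the filter plate is drawn up clear of the box, held in the fingers (z of filter_center in the frame of extractor above 0.12 m and contact force between the fingers and filter_plate above 1 N and value of joint flap above 1.5 rad), for 0.1 s.
At the end, for the whole second after the job is handed in: Plate held still in the fingers, touching neither panel nor extractor; its centre 25 to 100 mm before the lit face, within 30 mm sideways and 35 mm in height of its middle; upright and parallel to it within 0.2 rad; clamp beyond 1.2 rad, flap beyond 1.5 rad (x of filter_center in the frame of panel_middle between -0.1 and -0.025 m and y of filter_center in the frame of panel_middle between -0.03 and 0.03 m and z of filter_center in the frame of panel_middle between -0.035 and 0.035 m and angle between the x axis of filter_center and the x axis of panel_middle, either way round below 0.2 rad and angle between filter_center's own z axis and vertical below 0.2 rad and linear speed of filter_plate below 0.03 m/s and contact force between the fingers and filter_plate above 1 N and contact force between filter_plate and light_panel below 0.1 N and contact force between filter_plate and extractor below 0.1 N and value of joint clamp above 1.2 rad and value of joint flap above 1.5 rad); the arm keeps its last pose, push and grip.
It fails at once if the flap is forced up before the clamp is swung back (value of joint flap above 0.1 rad and value of joint clamp below 1 rad).
It fails at once if the filter plate is knocked against the light panel (contact force between filter_plate and light_panel above 3 N).
It fails at once if the jar is disturbed (distance of paste_jar from where it was at the start of the episode above 0.03 m).
It fails at once if the bottle is disturbed (distance of flux_bottle from where it was at the start of the episode above 0.03 m).
It fails at once if the side cutters are disturbed (distance of side_cutters from where it was at the start of the episode above 0.03 m).
It also fails if it takes over 61 s, if anything falls off the work surface, if the arm or the gripper's body presses on something with over 40 N, if the wrist force passes 120 N, or if a joint passes its speed limit or range.

## Working session

There is one attempt and no reset: what is moved stays moved. The work goes in short steps, Python scripts to look and compute and a tool call to move; the robot and the scene stay as the last step left them, time stands still between calls to the robot, and variables do not carry over. Pictures are saved under pics/ and viewed, at most 10 in all, crops included, and the job is handed in when it is done.

Besides the shell and the picture viewer there is one more tool, called after ">>>" as name([rows], argument=value, ...), one row to a line, values as JSON. carry_out: Moves the arm, as the interface text tells. Its arguments: {"type":"object","properties":{"series":{"type":"array","items":{"type":"object","properties":{"dx":{"type":"number"},"dy":{"type":"number"},"dz":{"type":"number"},"wx":{"type":"number"},"wy":{"type":"number"},"wz":{"type":"number"},"hand":{"type":"number"}}}},"squeeze":{"type":"number"}},"required":["series"]}

```bash
ls; mkdir -p pics
cat > h.py <<'E'
import numpy as np, cv2
from scipy.spatial.transform import Rotation as R
from bench import r, eyes
def cal(n):
    c=eyes.calibration(n); o=np.array(c["orientation"],float)
    M=o if o.shape==(3,3) else R.from_euler('xyz',o).as_matrix()
    return np.array(c["mtx"]),np.array(c["xyz"]),M
def snap(n):
    c=cal(n); p,d=eyes.snapshot(n); return p,d,c
def pts(d,c):
    K,t,M=c; v,u=np.indices(d.shape)
    P=np.stack([(u-K[0,2])/K[0,0]*d,(v-K[1,2])/K[1,1]*d,d],-1)
    return P@M.T+t
def save(n,p): cv2.imwrite(f"pics/{n}.png",p[:,:,::-1])
E
python3 - <<'E'
from h import *
print(r.sense(), r.grasp_offset)
for n in("scene","top"):
    p,d,c=snap(n); save(n,p); print(n,c, eyes.calibration(n)["orientation"]); np.savez(f"{n}.npz",p=p,d=d,K=c[0],t=c[1],M=c[2])
a=cv2.imread("pics/scene.png");b=cv2.imread("pics/top.png")
cv2.imwrite("pics/both.png",cv2.resize(np.vstack([a,b]),None,fx=.7,fy=.7))
E
```

```text
pics
{'time_s': 0.0, 'joint_pos': array([-8.64333421e-01,  4.07953087e-02,  8.38001679e-02, -4.81693434e-04,
       -1.61547866e+00, -3.33687370e-01]), 'qd': array([-5.11175796e-04,  4.21150973e-04, -8.59195408e-05, -1.31418037e-04,
        3.16413301e-05,  7.40161067e-04]), 'joint_torque': array([ 2.53169688e-03, -3.68210721e+01,  3.47416341e+01,  6.93252414e+00,
       -5.36543565e-03, -1.16635567e-05]), 'eef_pos': array([ 0.2184779 , -0.55845736,  0.23027881]), 'tcp_rot': array([ 3.13985009e+00, -9.47174555e-05, -2.76879592e+00]), 'wrist_force': array([ 0.01016793, -0.34945084,  0.34963178]), 'moment': array([-0.01639461, -0.02642842, -0.01638408]), 'grip_force': 0.0, 'gripper_width': 0.08553000414030529} 0.0187
scene (array([[481.82229766,   0.        , 280.73782231],
       [  0.        , 481.82229766, 217.37490191],
       [  0.        ,   0.        ,   1.        ]]), array([0.25054784, 0.66382818, 0.7336983 ]), array([[-0.90627382, -0.27430595,  0.32159604],
       [-0.42248378,  0.56401306, -0.70950456],
       [ 0.01323696, -0.77887452, -0.62704008]])) [-2.24861453 -0.01323734 -2.70536787]
top (array([[534.97013718,   0.        , 286.09944396],
       [  0.        , 534.97013718, 211.89299302],
       [  0.        ,   0.        ,   1.        ]]), array([ 0.37137626, -0.01577161,  1.09089048]), array([[ 0.0146309 , -0.98392491,  0.1779823 ],
       [-0.99978114, -0.01173357,  0.01732051],
       [-0.01495371, -0.17819676, -0.98388124]])) [-2.96241883  0.01495427 -1.55616327]
```

View pics/both.png

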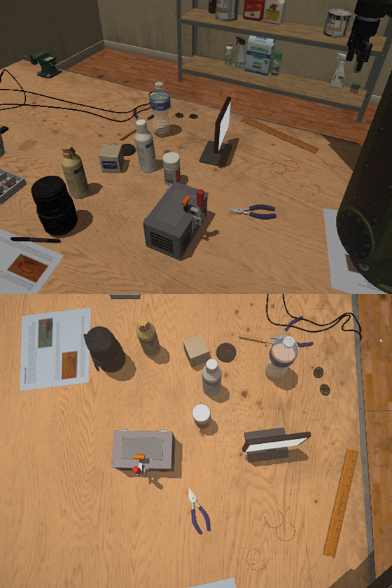

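The top view shows the extractor at about (205,225) with the red grip at (197,250), the light panel at about (395,215) facing the robot, the cutters at (285,310) and the jar at (288,173), all in full-image pixels. Next I'll measure them.

Run:
```python
from h import *
for n in("scene","top"):
    z=np.load(n+".npz"); p,d=z['p'],z['d']; c=(z['K'],z['t'],z['M']); P=pts(d,c)
    h=cv2.cvtColor(p,cv2.COLOR_RGB2HSV); H,S,V=[h[...,i].astype(int) for i in range(3)]
    box=(P[...,0]>.25)&(P[...,0]<.75)&(abs(P[...,1])<.45)&(d>0)
    for nm,m in dict(red=((H<5)|(H>174))&(S>180)&(P[...,2]>.05),orange=(H>=5)&(H<16)&(S>200)&(P[...,2]>.1)).items():
        q=P[m&box]; v,u=np.nonzero(m&box)
        print(n,nm,len(q),q.min(0).round(3),q.max(0).round(3),np.median(q,0).round(3),u.mean().round(1),v.mean().round(1))
    # high horizontal region of flap
    m=box&(P[...,1]>.03)&(P[...,1]<.3)&(P[...,2]>.088)&(P[...,2]<.105)&(S<60)&(P[...,0]<.56)
    k,l,st,ce=cv2.connectedComponentsWithStats(m.astype(np.uint8)); i=1+st[1:,4].argmax()
    q=P[l==i]; rc=cv2.minAreaRect((q[:,:2]*1000).astype(np.float32)); print(n,'flap',len(q),np.median(q[:,2]),rc)
    m=box&(P[...,1]<-.05)&(P[...,2]>.07)&(P[...,2]<.18)&(P[...,0]>.3)
    k,l,st,ce=cv2.connectedComponentsWithStats(m.astype(np.uint8)); i=1+st[1:,4].argmax()
    mm=(l==i)&(V>190)&(S<40); q=P[mm]; print(n,'panel',len(P[l==i]),len(q),q.min(0),q.max(0))
    ql=q[(q[:,2]>.08)&(q[:,2]<.17)]; A=np.c_[ql[:,1],np.ones(len(ql))]; s=np.linalg.lstsq(A,ql[:,0],rcond=None)[0]; print('face x=a*y+b',s,'yaw',-np.degrees(np.arctan(s[0])),'mid',(np.percentile(q[:,1],[1,50,99])))
    # tall things
    m=box&(P[...,2]>.09)
    k,l,st,ce=cv2.connectedComponentsWithStats(m.astype(np.uint8))
    for i in range(1,k):
        if st[i,4]>40: q=P[l==i]; print(n,'tall',st[i],q.min(0).round(3),q.max(0).round(3))
    m=box&(H>105)&(H<135)&(S>90)&(P[...,2]<.04); q=P[m]; print('blue',q.min(0).round(3),q.max(0).round(3))
```

```text
scene red 175 [0.459 0.156 0.137] [0.473 0.171 0.181] [0.465 0.168 0.164] 285.6 282.1
scene orange 91 [ 0.46  -0.202  0.124] [0.544 0.177 0.181] [0.504 0.163 0.135] 269.3 279.8
scene flap 2909 0.09538676436126792 ((509.3898010253906, 161.59933471679688), (162.26324462890625, 101.03556823730469), 89.99211120605469)
scene panel 791 251 [ 0.5316732  -0.25696301  0.07572655] [ 0.55090556 -0.12814423  0.17108491]
face x=a*y+b [-0.14436148  0.51372304] yaw 8.214552711086993 mid [-0.25501431 -0.18957319 -0.12926324]
scene tall [305 138  25  74 927] [ 0.53  -0.269  0.09 ] [ 0.564 -0.108  0.187]
scene tall [195 171  25  46 793] [ 0.713 -0.043  0.09 ] [0.75  0.006 0.181]
scene tall [232 217  25  21 406] [ 0.607 -0.019  0.09 ] [0.657 0.029 0.106]
scene tall [ 204  259   94   83 4309] [0.458 0.08  0.09 ] [0.586 0.243 0.181]
blue [ 0.306 -0.024  0.007] [0.379 0.028 0.015]
top red 51 [0.461 0.152 0.176] [0.473 0.166 0.183] [0.468 0.159 0.179] 192.8 250.2
top orange 67 [ 0.28  -0.249  0.129] [0.512 0.171 0.549] [0.504 0.16  0.135] 203.3 235.0
top flap 3340 0.09581295010054008 ((510.1681213378906, 158.71212768554688), (160.5775604248047, 99.60753631591797), 89.99366760253906)
top panel 831 593 [ 0.5313907  -0.26381634  0.07458236] [ 0.55227824 -0.12303024  0.17538879]
face x=a*y+b [-0.14190496  0.51450543] yaw 8.076630193448311 mid [-0.26194044 -0.19323708 -0.12436691]
top tall [289  95  28  37 808] [ 0.712 -0.054  0.09 ] [ 0.75  -0.001  0.183]
top tall [275 157  26  26 550] [ 0.609 -0.024  0.091] [0.657 0.024 0.109]
top tall [ 160  192   87   68 4682] [0.46  0.078 0.09 ] [0.588 0.239 0.183]
top tall [ 347  196   98   28 1466] [ 0.531 -0.271  0.09 ] [ 0.567 -0.113  0.189]
top tall [523 387  37  33 606] [ 0.27  -0.273  0.546] [ 0.301 -0.237  0.593]
blue [ 0.307 -0.026  0.007] [0.377 0.024 0.017]
```

Run:
```python
from h import *
for n in("scene","top"):
    z=np.load(n+".npz"); p,d=z['p'],z['d']; c=(z['K'],z['t'],z['M']); P=pts(d,c)
    h=cv2.cvtColor(p,cv2.COLOR_RGB2HSV); H,S,V=[h[...,i].astype(int) for i in range(3)]
    m=(P[...,0]>.472)&(P[...,0]<.62)&(P[...,1]>.03)&(P[...,1]<.3)&(P[...,2]>.088)&(P[...,2]<.103)&(S<60)
    q=P[m]; print(n,len(q),cv2.minAreaRect((q[:,:2]*1000).astype(np.float32)),np.median(q[:,2]))
    for side in(np.max,np.min):   # rear / front edge against y
        ys=np.arange(.095,.23,.008); e=[(y,side(q[abs(q[:,1]-y)<.004][:,0])) for y in ys if abs(y-.16)>.025]
        print(np.polyfit(*np.array(e).T,1).round(4), np.median(np.array(e)[:,1]).round(4))
    L=(P[...,0]>.44)&(P[...,0]<.56)&(P[...,1]>.1)&(P[...,1]<.21)
    for nm,mm in dict(red=((H<5)|(H>174))&(S>180)&(P[...,2]>.1),orange=(H>=5)&(H<16)&(S>200)&(P[...,2]>.1)).items():
        q=P[mm&L]; print(nm,len(q),np.percentile(q,[3,50,97],axis=0).round(4).tolist())
```

```text
scene 3689 ((529.0647583007812, 161.26385498046875), (113.05467987060547, 163.33441162109375), 0.27989935874938965) 0.09533037739614125
[0.0042 0.5825] 0.5834
[-0.0353  0.488 ] 0.4798
red 175 [[0.4599, 0.1584, 0.1389], [0.4654, 0.1676, 0.1644], [0.4716, 0.17, 0.1797]]
orange 86 [[0.4611, 0.1505, 0.1291], [0.5035, 0.1636, 0.1347], [0.5087, 0.1751, 0.1617]]
top 4292 ((529.1376953125, 158.67001342773438), (160.88121032714844, 113.71101379394531), 89.7270736694336) 0.0957338589769613
[0.0096 0.5826] 0.5851
[0.0061 0.4806] 0.4815
red 51 [[0.4621, 0.1535, 0.1762], [0.468, 0.1591, 0.1789], [0.4732, 0.1659, 0.182]]
orange 66 [[0.5001, 0.1472, 0.13], [0.5036, 0.1604, 0.1346], [0.5111, 0.1707, 0.1376]]
```

>>> carry_out([
  {"wz": 7, "dz": -20, "hand": -1},
  {"wz": 14, "dz": -30, "hand": -1},
  {"wz": 21.4, "dz": -30, "hand": -1},
])

```text
schema error: expected keys dx, dy, dz, wx, wy, wz, hand
```

>>> carry_out([
  {"dx": 0, "dy": 0, "dz": -10, "wx": 0, "wy": 0, "wz": 7, "hand": -1},
  {"dx": 0, "dy": 0, "dz": -20, "wx": 0, "wy": 0, "wz": 14, "hand": -1},
  {"dx": 0, "dy": 0, "dz": -20, "wx": 0, "wy": 0, "wz": 21.4, "hand": -1},
  {"dx": 0, "dy": 0, "dz": -20, "wx": 0, "wy": 0, "wz": 21.4, "hand": -1},
])

```text
time_s: 0.43
eef_pos: [0.2186, -0.5588, 0.2515]
tcp_rot: [-3.141, 0.0, 3.136]
wrist_force: [-0.2, 0.3, -1.4]
gripper_width: 0.0387
grip_force: 0.0
```

>>> carry_out([
  {"dx": -16, "dy": 38, "dz": 0, "wx": 0, "wy": 0, "wz": 0, "hand": -1},
  {"dx": -32, "dy": 76, "dz": 0, "wx": 0, "wy": 0, "wz": 0, "hand": -1},
  {"dx": -48, "dy": 114, "dz": 0, "wx": 0, "wy": 0, "wz": 0, "hand": -1},
  {"dx": -64, "dy": 152, "dz": 0, "wx": 0, "wy": 0, "wz": 0, "hand": -1},
  {"dx": -80, "dy": 190, "dz": 0, "wx": 0, "wy": 0, "wz": 0, "hand": -1},
  {"dx": -96, "dy": 228, "dz": 0, "wx": 0, "wy": 0, "wz": 0, "hand": -1},
  {"dx": -112, "dy": 266, "dz": 0, "wx": 0, "wy": 0, "wz": 0, "hand": -1},
  {"dx": -128, "dy": 304, "dz": 0, "wx": 0, "wy": 0, "wz": 0, "hand": -1},
  {"dx": -144, "dy": 342, "dz": 0, "wx": 0, "wy": 0, "wz": 0, "hand": -1},
  {"dx": -160, "dy": 380, "dz": 0, "wx": 0, "wy": 0, "wz": 0, "hand": -1},
])

```text
time_s: 1.27
eef_pos: [0.3788, -0.1769, 0.2509]
tcp_rot: [3.141, 0.0, -3.138]
wrist_force: [1.1, 0.0, -0.4]
gripper_width: 0.0002
grip_force: 0.0
```

>>> carry_out([
  {"dx": -14, "dy": 34, "dz": 0, "wx": 0, "wy": 0, "wz": 0, "hand": -1},
  {"dx": -28, "dy": 68, "dz": 0, "wx": 0, "wy": 0, "wz": 0, "hand": -1},
  {"dx": -42, "dy": 102, "dz": 0, "wx": 0, "wy": 0, "wz": 0, "hand": -1},
  {"dx": -56, "dy": 136, "dz": 0, "wx": 0, "wy": 0, "wz": 0, "hand": -1},
  {"dx": -70, "dy": 170, "dz": 0, "wx": 0, "wy": 0, "wz": 0, "hand": -1},
  {"dx": -84, "dy": 204, "dz": 0, "wx": 0, "wy": 0, "wz": 0, "hand": -1},
  {"dx": -98, "dy": 238, "dz": 0, "wx": 0, "wy": 0, "wz": 0, "hand": -1},
  {"dx": -112, "dy": 272, "dz": 0, "wx": 0, "wy": 0, "wz": 0, "hand": -1},
  {"dx": -126, "dy": 306, "dz": 0, "wx": 0, "wy": 0, "wz": 0, "hand": -1},
  {"dx": -136, "dy": 339, "dz": 0, "wx": 0, "wy": 0, "wz": 0, "hand": -1},
])

```text
time_s: 2.1
eef_pos: [0.5153, 0.162, 0.2502]
tcp_rot: [-3.141, -0.001, -3.138]
wrist_force: [-0.4, 0.4, -0.1]
gripper_width: 0.0002
grip_force: 0.0
```

>>> carry_out([
  {"dx": 0, "dy": -1, "dz": 40, "wx": 0, "wy": 0, "wz": 0, "hand": -1},
  {"dx": 0, "dy": -1, "dz": 75, "wx": 0, "wy": 0, "wz": 0, "hand": -1},
  {"dx": 0, "dy": -1, "dz": 97, "wx": 0, "wy": 0, "wz": 0, "hand": -1},
  {"dx": 0, "dy": -1, "dz": 97, "wx": 0, "wy": 0, "wz": 0, "hand": -1},
  {"dx": 15, "dy": -1, "dz": 97, "wx": 0, "wy": 0, "wz": 0, "hand": -1},
  {"dx": 28, "dy": -1, "dz": 97, "wx": 0, "wy": 0, "wz": 0, "hand": -1},
  {"dx": 41, "dy": -1, "dz": 97, "wx": 0, "wy": 0, "wz": 0, "hand": -1},
  {"dx": 54, "dy": -1, "dz": 97, "wx": 0, "wy": 0, "wz": 0, "hand": -1},
  {"dx": 67, "dy": -1, "dz": 97, "wx": 0, "wy": 0, "wz": 0, "hand": -1},
  {"dx": 80, "dy": -1, "dz": 97, "wx": 0, "wy": 0, "wz": 0, "hand": -1},
])

```text
time_s: 2.93
eef_pos: [0.4349, 0.159, 0.1561]
tcp_rot: [3.141, 0.002, -3.14]
wrist_force: [0.7, -0.4, 0.0]
gripper_width: -0.0002
grip_force: 0.0
```

>>> carry_out([
  {"dx": 10, "dy": 0, "dz": 0, "wx": 0, "wy": 0, "wz": 0, "hand": -1},
  {"dx": 10, "dy": 0, "dz": -30, "wx": 0, "wy": 0, "wz": 0, "hand": -1},
  {"dx": 10, "dy": 0, "dz": -60, "wx": 0, "wy": 0, "wz": 0, "hand": -1},
  {"dx": 10, "dy": 0, "dz": -80, "wx": 0, "wy": 0, "wz": 0, "hand": 0},
  {"dx": 10, "dy": 0, "dz": -80, "wx": 0, "wy": 0, "wz": 0, "hand": 0},
])

```text
time_s: 3.35
eef_pos: [0.4267, 0.1593, 0.2414]
tcp_rot: [3.137, 0.009, -3.14]
wrist_force: [-0.8, 0.5, -0.1]
gripper_width: 0.0234
grip_force: 0.0
```

Run:
```python
from h import *
a=snap("scene");b=snap("wrist"); s=r.sense(); print(s['eef_pos'],s['gripper_width'],s['wrist_force'])
save("c1",np.hstack([a[0][200:410,100:380],cv2.resize(b[0],(280,210))]))
p,d,c=b; P=pts(d,c); h=cv2.cvtColor(p,cv2.COLOR_RGB2HSV); H,S=h[...,0],h[...,1]
for nm,(p,d,c) in dict(scene=a,wrist=b).items():
    P=pts(d,c); h=cv2.cvtColor(p,cv2.COLOR_RGB2HSV); H,S=h[...,0].astype(int),h[...,1]
    L=(P[...,0]>.34)&(P[...,0]<.56)&(P[...,1]>.1)&(P[...,1]<.21)&(P[...,2]>.04)&(P[...,2]<.19)
    for k,m in dict(red=((H<5)|(H>174))&(S>180),orange=(H>=5)&(H<16)&(S>200)&(P[...,2]>.115)&(P[...,0]>.48)).items():
        q=P[m&L]; 
        if len(q): print(nm,k,len(q),np.percentile(q,[3,50,97],axis=0).round(4).tolist())
```

```text
[0.42542911 0.15927513 0.2363967 ] 0.03788169875103786 [ 0.75402983  0.04672191 -1.09754454]
scene red 215 [[0.378, 0.1581, 0.0726], [0.3991, 0.1665, 0.0801], [0.4187, 0.1703, 0.0854]]
scene orange 68 [[0.4989, 0.1513, 0.1285], [0.5036, 0.1642, 0.135], [0.5087, 0.1745, 0.1375]]
wrist red 419 [[0.3768, 0.106, 0.0428], [0.3914, 0.1584, 0.0802], [0.4754, 0.1657, 0.0831]]
```

View pics/c1.png

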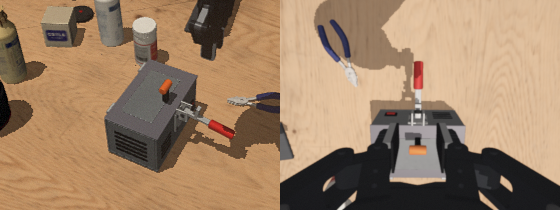

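The side view shows the clamp folded open (grip near x 0.399, z 0.08) with the flap still shut and the orange pull at about (0.505, 0.161). I'll go and pinch the pull.

>>> carry_out([
  {"dx": -38, "dy": 1, "dz": 0, "wx": 0, "wy": 0, "wz": 0, "hand": 0},
  {"dx": -70, "dy": 2, "dz": 0, "wx": 0, "wy": 0, "wz": 0, "hand": 0},
  {"dx": -80, "dy": 2, "dz": 15, "wx": 0, "wy": 0, "wz": 0, "hand": 0},
  {"dx": -80, "dy": 2, "dz": 50, "wx": 0, "wy": 0, "wz": 0, "hand": 0},
  {"dx": -80, "dy": 2, "dz": 85, "wx": 0, "wy": 0, "wz": 0, "hand": 0},
  {"dx": -80, "dy": 2, "dz": 105, "wx": 0, "wy": 0, "wz": 0, "hand": 0},
  {"dx": -80, "dy": 2, "dz": 122, "wx": 0, "wy": 0, "wz": 0, "hand": 0},
  {"dx": -80, "dy": 2, "dz": 122, "wx": 0, "wy": 0, "wz": 0, "hand": 0},
  {"dx": -80, "dy": 2, "dz": 122, "wx": 0, "wy": 0, "wz": 0, "hand": 0},
])

```text
time_s: 4.2
eef_pos: [0.5045, 0.1604, 0.1116]
tcp_rot: [-3.14, -0.002, -3.141]
wrist_force: [-0.5, 1.0, 1.2]
gripper_width: 0.0427
grip_force: 0.0
```

>>> carry_out([
  {"dx": 0, "dy": 0, "dz": 0, "wx": 0, "wy": 0, "wz": 0, "hand": -1},
  {"dx": 0, "dy": 0, "dz": 0, "wx": 0, "wy": 0, "wz": 0, "hand": -1},
  {"dx": 0, "dy": 0, "dz": 0, "wx": 0, "wy": 0, "wz": 0, "hand": -1},
  {"dx": 0, "dy": 0, "dz": 0, "wx": 0, "wy": 0, "wz": 0, "hand": -1},
  {"dx": 0, "dy": 0, "dz": 0, "wx": 0, "wy": 0, "wz": 0, "hand": -1},
], squeeze=25)

```text
time_s: 4.62
eef_pos: [0.5057, 0.1602, 0.1142]
tcp_rot: [-3.141, 0.002, 3.141]
wrist_force: [-0.5, -5.2, 1.9]
gripper_width: 0.0251
grip_force: 28.5
```

>>> carry_out([
  {"dx": -3, "dy": 0, "dz": -6, "wx": 0, "wy": 0, "wz": 0, "hand": -1},
  {"dx": -7, "dy": 0, "dz": -13, "wx": 0, "wy": 0, "wz": 0, "hand": -1},
  {"dx": -12, "dy": 0, "dz": -18, "wx": 0, "wy": 0, "wz": 0, "hand": -1},
  {"dx": -17, "dy": 0, "dz": -24, "wx": 0, "wy": 0, "wz": 0, "hand": -1},
  {"dx": -25, "dy": 0, "dz": -31, "wx": 0, "wy": 0, "wz": 0, "hand": -1},
  {"dx": -33, "dy": 0, "dz": -36, "wx": 0, "wy": 0, "wz": 0, "hand": -1},
  {"dx": -42, "dy": 0, "dz": -41, "wx": 0, "wy": 0, "wz": 0, "hand": -1},
])

```text
time_s: 5.2
eef_pos: [0.5467, 0.1598, 0.154]
tcp_rot: [-3.14, -0.002, 3.141]
wrist_force: [-2.4, -6.4, -3.0]
gripper_width: 0.0254
grip_force: 27.6
```

>>> carry_out([
  {"dx": -10, "dy": 0, "dz": -4, "wx": 0, "wy": 0, "wz": 0, "hand": -1},
  {"dx": -20, "dy": 0, "dz": -6, "wx": 0, "wy": 0, "wz": 0, "hand": -1},
  {"dx": -30, "dy": 0, "dz": -7, "wx": 0, "wy": 0, "wz": 0, "hand": -1},
  {"dx": -40, "dy": 0, "dz": -7, "wx": 0, "wy": 0, "wz": 0, "hand": -1},
  {"dx": -50, "dy": 0, "dz": -5, "wx": 0, "wy": 0, "wz": 0, "hand": -1},
  {"dx": -60, "dy": 0, "dz": -3, "wx": 0, "wy": 0, "wz": 0, "hand": -1},
  {"dx": -70, "dy": 0, "dz": 1, "wx": 0, "wy": 0, "wz": 0, "hand": -1},
  {"dx": -79, "dy": 0, "dz": 6, "wx": 0, "wy": 0, "wz": 0, "hand": -1},
  {"dx": -85, "dy": 0, "dz": 10, "wx": 0, "wy": 0, "wz": 0, "hand": -1},
  {"dx": -85, "dy": 0, "dz": 10, "wx": 0, "wy": 0, "wz": 0, "hand": -1},
])

```text
time_s: 6.03
eef_pos: [0.6343, 0.159, 0.1456]
tcp_rot: [-3.139, 0.003, 3.14]
wrist_force: [1.1, -7.2, 3.7]
gripper_width: 0.0252
grip_force: 27.4
```

Run:
```python
from h import *
a=snap("scene"); s=r.sense(); print(s['eef_pos'],s['gripper_width'],s['wrist_force'],s['grip_force'])
save("f1",a[0][180:410,100:400])
```

```text
[0.63381462 0.15903988 0.14585094] 0.025000948886611557 [ 0.1774631  -7.87833384  3.68868027] 27.30935901403427
```

View pics/f1.png

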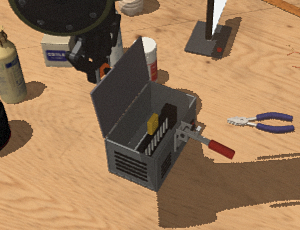

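The flap stands past vertical. The filter plate and its yellow tab are visible in the box, and the clamp is still open. I'll release the pull and back off.

>>> carry_out([
  {"dx": 0, "dy": 0, "dz": 0, "wx": 0, "wy": 0, "wz": 0, "hand": 0.1},
  {"dx": -4, "dy": 0, "dz": 0, "wx": 0, "wy": 0, "wz": 0, "hand": 0.1},
  {"dx": -8, "dy": 0, "dz": 0, "wx": 0, "wy": 0, "wz": 0, "hand": 0.1},
  {"dx": -12, "dy": 0, "dz": -10, "wx": 0, "wy": 0, "wz": 0, "hand": 0.1},
  {"dx": -12, "dy": 0, "dz": -35, "wx": 0, "wy": 0, "wz": 0, "hand": 0.1},
  {"dx": -12, "dy": 0, "dz": -70, "wx": 0, "wy": 0, "wz": 0, "hand": 0.1},
  {"dx": -12, "dy": 0, "dz": -105, "wx": 0, "wy": 0, "wz": 0, "hand": 0.1},
  {"dx": 10, "dy": 0, "dz": -110, "wx": 0, "wy": 0, "wz": 0, "hand": 0.1},
  {"dx": 40, "dy": 0, "dz": -110, "wx": 0, "wy": 0, "wz": 0, "hand": 0.1},
  {"dx": 80, "dy": 0, "dz": -110, "wx": 0, "wy": 0, "wz": 0, "hand": 0.1},
])

```text
time_s: 6.92
eef_pos: [0.5524, 0.1616, 0.253]
tcp_rot: [3.141, -0.0, 3.14]
wrist_force: [-1.8, 1.6, 0.5]
gripper_width: 0.047
grip_force: 0.0
```

>>> carry_out([
  {"dx": 22, "dy": 1, "dz": 0, "wx": 0, "wy": 0, "wz": 0, "hand": 0.1},
  {"dx": 45, "dy": 1, "dz": 0, "wx": 0, "wy": 0, "wz": 0, "hand": 0.1},
  {"dx": 45, "dy": 1, "dz": 0, "wx": 0, "wy": 0, "wz": 0, "hand": 0.1},
  {"dx": 45, "dy": 1, "dz": 0, "wx": 0, "wy": 0, "wz": 0, "hand": 0.1},
])

```text
time_s: 7.25
eef_pos: [0.5068, 0.1627, 0.2546]
tcp_rot: [3.14, 0.002, -3.141]
wrist_force: [-0.4, -0.4, 0.5]
gripper_width: 0.0467
grip_force: 0.0
```

Run:
```python
from h import *
a=snap("scene");b=snap("wrist");t=snap("top"); s=r.sense(); print(s['eef_pos'],s['gripper_width'],s['wrist_force'])
save("t1",np.hstack([a[0][180:410,100:400],cv2.resize(b[0],(307,230))]))
for nm,(p,d,c) in dict(scene=a,wrist=b,top=t).items():
    P=pts(d,c); h=cv2.cvtColor(p,cv2.COLOR_RGB2HSV); H,S,V=[h[...,i].astype(int) for i in range(3)]
    L=(P[...,0]>.45)&(P[...,0]<.58)&(P[...,1]>.1)&(P[...,1]<.22)&(P[...,2]>.04)&(P[...,2]<.12)
    m=(H>=18)&(H<34)&(S>140)&L; q=P[m]
    if len(q): print(nm,'tab',len(q),np.percentile(q,[3,50,97],axis=0).round(4).tolist())
    q=q[q[:,2]>.084] if len(q) else q
    if len(q): print('  top',len(q),q.min(0).round(4),q.max(0).round(4))
```

```text
[0.50764555 0.16229698 0.25308401] 0.04668232364663742 [-0.78225833  0.29283969 -0.0362554 ]
scene tab 187 [[0.525, 0.1496, 0.0572], [0.5277, 0.1675, 0.0808], [0.535, 0.1751, 0.091]]
  top 76 [0.5249 0.1491 0.0841] [0.5356 0.175  0.093 ]
wrist tab 222 [[0.5242, 0.1486, 0.057], [0.5249, 0.1601, 0.0722], [0.5256, 0.1712, 0.0861]]
  top 28 [0.5244 0.149  0.0842] [0.5255 0.1725 0.0873]
top tab 50 [[0.5262, 0.146, 0.0568], [0.5276, 0.1533, 0.0765], [0.5312, 0.1685, 0.0922]]
  top 18 [0.5269 0.1458 0.0855] [0.5313 0.1595 0.0926]
```

View pics/t1.png

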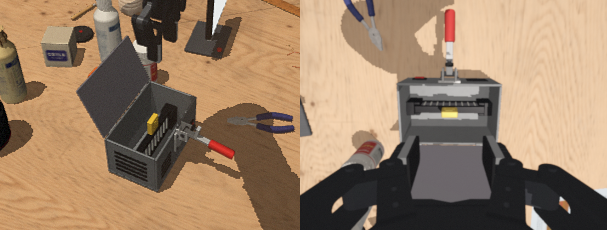

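The flap rests at its stop. The yellow tab (wrist-image centre about (450,112)) lies at about (0.530, 0.161), with its top at z 0.091. Next is the descent to it.

>>> carry_out([
  {"dx": -22, "dy": -1, "dz": 30, "wx": 0, "wy": 0, "wz": 0, "hand": 0.1},
  {"dx": -22, "dy": -1, "dz": 65, "wx": 0, "wy": 0, "wz": 0, "hand": 0.1},
  {"dx": -22, "dy": -1, "dz": 100, "wx": 0, "wy": 0, "wz": 0, "hand": 0.1},
  {"dx": -22, "dy": -1, "dz": 130, "wx": 0, "wy": 0, "wz": 0, "hand": 0.1},
  {"dx": -22, "dy": -1, "dz": 150, "wx": 0, "wy": 0, "wz": 0, "hand": 0.1},
  {"dx": -22, "dy": -1, "dz": 165, "wx": 0, "wy": 0, "wz": 0, "hand": 0.1},
  {"dx": -22, "dy": -1, "dz": 180, "wx": 0, "wy": 0, "wz": 0, "hand": 0.1},
  {"dx": -22, "dy": -1, "dz": 192, "wx": 0, "wy": 0, "wz": 0, "hand": 0.1},
  {"dx": -22, "dy": -1, "dz": 192, "wx": 0, "wy": 0, "wz": 0, "hand": 0.1},
  {"dx": -22, "dy": -1, "dz": 192, "wx": 0, "wy": 0, "wz": 0, "hand": 0.1},
])

```text
time_s: 8.23
eef_pos: [0.5292, 0.1607, 0.0607]
tcp_rot: [-3.14, -0.001, 3.141]
wrist_force: [-0.1, -0.7, 0.3]
gripper_width: 0.0465
grip_force: 0.0
```

>>> carry_out([
  {"dx": 0, "dy": 0, "dz": 0, "wx": 0, "wy": 0, "wz": 0, "hand": -1},
  {"dx": 0, "dy": 0, "dz": 0, "wx": 0, "wy": 0, "wz": 0, "hand": -1},
  {"dx": 0, "dy": 0, "dz": 0, "wx": 0, "wy": 0, "wz": 0, "hand": -1},
  {"dx": 0, "dy": 0, "dz": 0, "wx": 0, "wy": 0, "wz": 0, "hand": -1},
  {"dx": 0, "dy": 0, "dz": 0, "wx": 0, "wy": 0, "wz": 0, "hand": -1},
], squeeze=45)

```text
time_s: 8.65
eef_pos: [0.5298, 0.1613, 0.0628]
tcp_rot: [3.141, 0.002, 3.141]
wrist_force: [-1.0, -0.6, 5.5]
gripper_width: 0.0252
grip_force: 44.9
```

>>> carry_out([
  {"dx": 0, "dy": 0, "dz": -8, "wx": 0, "wy": 0, "wz": 0, "hand": -1},
  {"dx": 0, "dy": 0, "dz": -18, "wx": 0, "wy": 0, "wz": 0, "hand": -1},
  {"dx": 0, "dy": 0, "dz": -33, "wx": 0, "wy": 0, "wz": 0, "hand": -1},
  {"dx": 0, "dy": 0, "dz": -48, "wx": 0, "wy": 0, "wz": 0, "hand": -1},
  {"dx": 0, "dy": 0, "dz": -63, "wx": 0, "wy": 0, "wz": 0, "hand": -1},
  {"dx": 0, "dy": 0, "dz": -78, "wx": 0, "wy": 0, "wz": 0, "hand": -1},
  {"dx": 0, "dy": 0, "dz": -95, "wx": 0, "wy": 0, "wz": 0, "hand": -1},
  {"dx": 0, "dy": 0, "dz": -115, "wx": 0, "wy": 0, "wz": 0, "hand": -1},
  {"dx": 0, "dy": 0, "dz": -135, "wx": 0, "wy": 0, "wz": 0, "hand": -1},
  {"dx": 0, "dy": 0, "dz": -145, "wx": 0, "wy": 0, "wz": 0, "hand": -1},
])

```text
time_s: 9.48
eef_pos: [0.5294, 0.1611, 0.2098]
tcp_rot: [3.14, 0.003, 3.141]
wrist_force: [0.4, 0.3, -0.6]
gripper_width: 0.0251
grip_force: 44.8
```

Run:
```python
from h import *
a=snap("scene"); b=snap("wrist");s=r.sense(); print(s['eef_pos'],s['gripper_width'],s['wrist_force'],s['grip_force'])
save("p1",np.hstack([a[0][120:350,100:400],cv2.resize(b[0],(307,230))]))
```

```text
[0.52961843 0.16139157 0.20876606] 0.02516111340651687 [-0.19463251  0.32477873 -0.15323539] 44.82009172439575
```

View pics/p1.png

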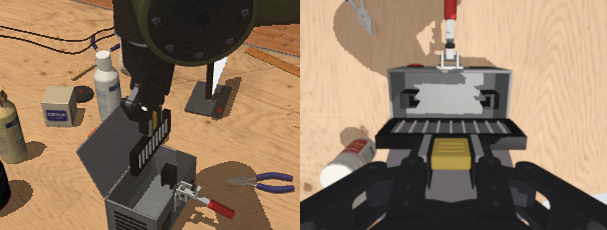

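The plate is clear of the box and held level by its tab, and the flap and clamp are still open. I'll carry it to the panel.

>>> carry_out([
  {"dx": 8, "dy": -10, "dz": 0, "wx": 0, "wy": 0, "wz": 0, "hand": -1},
  {"dx": 16, "dy": -28, "dz": 0, "wx": 0, "wy": 0, "wz": 0, "hand": -1},
  {"dx": 26, "dy": -48, "dz": 0, "wx": 0, "wy": 0, "wz": 0, "hand": -1},
  {"dx": 36, "dy": -70, "dz": 0, "wx": 0, "wy": 0, "wz": 0, "hand": -1},
  {"dx": 46, "dy": -92, "dz": 0, "wx": 0, "wy": 0, "wz": -1, "hand": -1},
  {"dx": 54, "dy": -114, "dz": 0, "wx": 0, "wy": 0, "wz": -2, "hand": -1},
  {"dx": 58, "dy": -136, "dz": 0, "wx": 0, "wy": 0, "wz": -4, "hand": -1},
  {"dx": 60, "dy": -158, "dz": 0, "wx": 0, "wy": 0, "wz": -6, "hand": -1},
  {"dx": 60, "dy": -180, "dz": 0, "wx": 0, "wy": 0, "wz": -8, "hand": -1},
  {"dx": 60, "dy": -200, "dz": 0, "wx": 0, "wy": 0, "wz": -8, "hand": -1},
])

```text
time_s: 10.42
eef_pos: [0.468, -0.0399, 0.2049]
tcp_rot: [3.141, -0.002, -3.001]
wrist_force: [0.9, 0.4, 0.1]
gripper_width: 0.0251
grip_force: 44.9
```

>>> carry_out([
  {"dx": 4, "dy": -20, "dz": 0, "wx": 0, "wy": 0, "wz": 0, "hand": -1},
  {"dx": 9, "dy": -42, "dz": 0, "wx": 0, "wy": 0, "wz": 0, "hand": -1},
  {"dx": 9, "dy": -66, "dz": 4, "wx": 0, "wy": 0, "wz": 0, "hand": -1},
  {"dx": 9, "dy": -90, "dz": 10, "wx": 0, "wy": 0, "wz": 0, "hand": -1},
  {"dx": 9, "dy": -114, "dz": 18, "wx": 0, "wy": 0, "wz": 0, "hand": -1},
  {"dx": 9, "dy": -134, "dz": 28, "wx": 0, "wy": 0, "wz": 0, "hand": -1},
  {"dx": 9, "dy": -150, "dz": 38, "wx": 0, "wy": 0, "wz": 0, "hand": -1},
  {"dx": 9, "dy": -160, "dz": 46, "wx": 0, "wy": 0, "wz": 0, "hand": -1},
  {"dx": 9, "dy": -162, "dz": 50, "wx": 0, "wy": 0, "wz": 0, "hand": -1},
  {"dx": 9, "dy": -162, "dz": 50, "wx": 0, "wy": 0, "wz": 0, "hand": -1},
])

```text
time_s: 11.25
eef_pos: [0.4815, -0.2006, 0.1542]
tcp_rot: [3.14, -0.003, -3.004]
wrist_force: [-1.2, 0.4, -0.1]
gripper_width: 0.0252
grip_force: 44.8
```

>>> carry_out([
  {"dx": 0, "dy": 0, "dz": 0, "wx": 0, "wy": 0, "wz": 0, "hand": -1},
  {"dx": 0, "dy": 0, "dz": 0, "wx": 0, "wy": 0, "wz": 0, "hand": -1},
  {"dx": 0, "dy": 0, "dz": 0, "wx": 0, "wy": 0, "wz": 0, "hand": -1},
  {"dx": 0, "dy": 0, "dz": 0, "wx": 0, "wy": 0, "wz": 0, "hand": -1},
  {"dx": 0, "dy": 0, "dz": 0, "wx": 0, "wy": 0, "wz": 0, "hand": -1},
  {"dx": 0, "dy": 0, "dz": 0, "wx": 0, "wy": 0, "wz": 0, "hand": -1},
])

```text
time_s: 11.75
eef_pos: [0.4826, -0.2003, 0.1566]
tcp_rot: [3.142, 0.0, -3.002]
wrist_force: [0.4, 0.8, -1.3]
gripper_width: 0.0247
grip_force: 44.9
```

Run:
```python
from h import *
a=snap("scene"); b=snap("wrist");t=snap("top");s=r.sense(); print(s['eef_pos'],s['tcp_rot'],s['gripper_width'],s['wrist_force'],s['grip_force'])
save("e1",np.hstack([a[0][120:350,200:500],cv2.resize(b[0],(307,230))]))
for nm,(p,d,c) in dict(scene=a,wrist=b,top=t).items():
    P=pts(d,c); L=(P[...,0]>.43)&(P[...,0]<.515)&(P[...,1]>-.3)&(P[...,1]<-.1)&(P[...,2]>.09)&(P[...,2]<.151)&(d>0)
    q=P[L]
    if len(q)>30:
        print(nm,len(q),np.percentile(q,[1,50,99],axis=0).round(4).tolist())
        A=np.c_[q[:,1]+.2,q[:,2]-.125,np.ones(len(q))]; print('  x = a(y+.2)+b(z-.125)+c',np.linalg.lstsq(A,q[:,0],rcond=None)[0].round(3))
```

```text
[ 0.48246949 -0.20053535  0.15638498] [ 3.14151463e+00  1.38938717e-04 -3.00255313e+00] 0.025134515541830656 [-0.62501651 -0.24581829 -1.06529582] 44.8670893907547
scene 258 [[0.4703, -0.2534, 0.101], [0.4778, -0.1524, 0.1262], [0.4862, -0.1373, 0.1509]]
  x = a(y+.2)+b(z-.125)+c [-0.089  0.048  0.481]
wrist 10175 [[0.4687, -0.259, 0.1029], [0.4786, -0.2018, 0.1304], [0.4927, -0.1426, 0.151]]
  x = a(y+.2)+b(z-.125)+c [-0.132  0.042  0.478]
top 94 [[0.4709, -0.1906, 0.1041], [0.4754, -0.15, 0.1212], [0.4821, -0.1415, 0.1508]]
  x = a(y+.2)+b(z-.125)+c [-0.046  0.035  0.478]
```

View pics/e1.png

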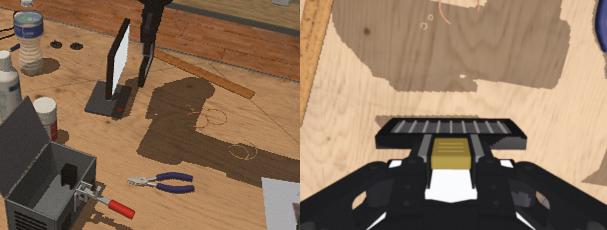

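The final view shows the plate upright and parallel to the lit face, about 6 cm in front of it. Its centre is near (0.482, -0.201), with z between 0.10 and 0.15. Clamp and flap are open, and the cutters, jar and bottle look undisturbed.

```bash
python3 -c "
from bench import r
print(r.close_job())"
```

```text
the job is handed in; nothing more can be done
None
```

I handed the job in at about 12 s, with the plate held upright and parallel about 6 cm in front of the middle of the lit face, clamp and flap open, and the jar, bottle and cutters untouched; `r.close_job()` gave no pass or fail verdict.

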